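Back up the riveting bridge with its packing plate

TASK

Before riveting, push the flat steel packing plate along the tiles and in under the low iron bridge, lengthwise between its two legs, until it lies square to the bridge and sticks out equally on both sides of the bridge. Keep it flat on the tiles the whole way, never lifting or tipping it, leave everything else standing where it is, and finish with the arm clear.

Things in the scene. Friction and masses are not known exactly. Their poses are not given: they have to be found in the camera images.
- plate: loose flat bare steel plate, 64 (x) by 130 (y) by 12 mm thick, about 0.7 kg, flat on the tiles; origin at the centre of its underside, z up. Its long axis is y; both ends are alike. Two thin lines scribed across its top, 25 mm either side of the middle, lie at the bridge's two faces when it is centred. Friction on the tiles about 1: pushing takes 4 to 10 N
- bridge: black iron bridge fixed to the tiles, 134 (x) by 50 (y) mm, 36 mm high plus a 6 mm button on top; legs 22 mm wide and 90 mm apart run its full depth under a beam whose underside is 16 mm up. Passage along its y, open at both ends, which are alike. Origin at the centre of its underside. Stands left or right of the plate, its y within 0.2 rad of world y, plate's within 0.45
- burner: bystander: pierced copper incense burner, 90 mm across, 114 mm high, origin at the centre of its underside, beyond the work
- cup: bystander: lidded copper measuring cup, 68 mm across, 96 mm high, handle of 53 mm reach at its y, origin at the centre of its underside, on the left
- finial: bystander: cast brass lid finial standing upright, 32 mm across, 56 mm high, origin at the centre of its underside, beyond the middle of the work
- tongs: bystander: blackened iron tongs lying along their y, 240 mm long, 35 mm wide, 13 mm high, origin on the tiles near the middle, on the right
- rivet_dish: bystander: small open brass dish, 52 mm across, 18 mm high, origin at the centre of its underside, on the robot's side of the work
- hammer: bystander: hammer lying along its x (roughly world y), 240 mm long, beyond the work on the left
Not all that is in view belongs to the job. Of the things like the bridge, leave any that is brown; of the rest the larger one is meant. Leave any yellow look-alike of the plate alone.

How it is judged:
By the outcome, as a careful person would: the job done as asked, in the order asked, and still so for the second after the job is handed in, with the robot touching nothing.
It also fails if it takes over 67 s, if anything falls off the work surface, if the arm or the gripper's body presses on something with over 40 N, if the wrist force passes 120 N, or if a joint passes its speed limit or range.

ROBOT

A 6-joint arm with a two-finger parallel gripper is mounted at the origin on the work surface. World frame = base frame: x ahead of the robot, y to its left, z up, the work surface at z = 0. Lengths are in m, angles in rad, forces in N, time in s.
With the tool pointing down it reaches from about 0.325 to 0.775 m from the base axis. Payload 9.3 kg.
Tool frame: the origin (TCP) lies between the finger pads; the fingertips stand bot.finger_overhang ahead of it and the grasp point (between the pads) lies 5 mm behind it (bot.finger_overhang is the distance from the TCP to the fingertips, in m); x points along the fingers, y is the direction in which the jaws open and shut, and the axes are right-handed (so a half turn about x gives the same grasp; the last joint's range is limited). The gripper opens to 85 mm and grips with 20 to 120 N. Pads are 22 mm wide; open, the fingers measure 114 mm over their backs; the gripper's body (76 mm by 85 mm) begins 54 mm behind the grasp point. The pads swing forward as they close: fully open they stand 13 mm farther back than shut.
Start: joints at [0.997, 0.259, 0.021, 1.334, 0, 1.418], TCP at [0.225, 0.502, 0.245] pointing down, gripper open.
Joint ranges: [-3.04, 3.04], [-0.91, 1.82], [-1.04, 1.36], [-1.92, 1.95], [-1.52, 1.45], [-3.14, 3.14]. Speed limits (rad/s): [2.22, 2.22, 2.79, 3.14, 3.14, 3.14].

INTERFACE

Orientations are given as a unit quaternion [w, x, y, z].
In Python, from rig import bot gives the robot as it stands.
- The arm moves only by the shell command python3 -m inch 'ROWS' [FORCE]. ROWS is JSON, a list that holds one entry, the list of rows, each a list of 5 numbers: the closure, from 0 (fully open) to 1 (shut), then the shift along the tool's x, y, z normalised to -1 to 1, where 1 is 150 mm, then the turn about the tool's x normalised to -1 to 1, where 1 is 45 degrees. A call has 1 to 12 rows; each row is the pose to reach, as a shift and turn from the pose commanded when the call began, along the tool's axes at that moment; what a row does not reach only later rows make up. A row lasts 1/8 s, in which the tool goes at most 62.5 mm and 10.7 degrees, less where a joint would pass 70% of its speed; a pose out of reach is approached as far as the arm can. A call with a number of a shift or a turn outside -1 to 1 is refused whole. A call with a gripper value outside its range is refused whole. The fingers move at their own pace and stop on an object; FORCE is the grip in N (left out, the last holds). Time passes only in rows, so rows that repeat a pose let the fingers close. It gives the time, the measured TCP pose, the force and the opening at its end, in the units of the state.
- bot.get_state(): the state, without advancing time (a new reading comes with each control period).
- bot.snapshot(name): name is "side" or "top" or "wrist"; returns a dict with "image" (480x640x3 uint8, red, green, blue), "z_map" (480x640 float32, m along the optical axis (not along the pixel's ray), 0 where there is no reading), "fx", "fy", "cx", "cy" (pixels), "T" (4x4, takes a point from camera to world coordinates); the wrist camera has in their place "T_tool_cam" (4x4, takes a point from camera to tool coordinates, whose origin is the TCP and whose axes are the tool frame's). Camera axes: x right, y up, looking along -z (the intrinsics and any distortion apply to the point x, -y, -z); pixel columns grow to the right and rows downward; lengths in m; the calibration is good to about 2 mm. A picture is of the moment at which its call begins: read the wrist's pose just before it.
- bot.job_done(): hands the job in, once; it reports no verdict.
Trained networks look in a picture, given as the dict that the camera call returned (one of the last four; its "shot" number tells which), for a name from the list of things; names that differ only in an ending like _2 or _b are one class to them, and where a whole thing is asked for, a point or a joint stands for the part that bears it (a point fixed in the world has none). Each returns a list of dicts, best first, with "p" (0 to 1); they miss things now and then, are a little off and sometimes report something else, mostly with a low value. They report only what shows in the picture. A call takes as long as a camera call. They do not tell look-alikes from the thing itself.
- bot.spot_in(name, picture): "position" ([x, y, z] in m, in world coordinates, good to about 4 mm: the middle of the surface that is visible of it).
- bot.trace(name, picture): "region" (480x640 bool, what is visible of it).
The state is a dict: "t": time; "joints": joint angles; "joint_vel": joint speeds; "tau": joint torques, N m; "tcp_pos": TCP position; "tool_rot": TCP orientation; "force": force on the tool from outside, world axes, zero at the start; "torque": the same for the moment, N m; "grip_width": finger opening in m.
Only numpy, scipy, OpenCV 4.12 (cv2) and the standard library are available. Lean on these libraries where they do the work, as an engineer would, in place of code of your own. Each camera call takes 0.05 s, during which the arm holds its last target. There are 200 camera calls.

## Working session

There is one attempt and no reset: what is moved stays moved. The work goes in short steps, Python scripts to look and compute and a shell command to move; the robot and the scene stay as the last step left them, time stands still between calls to the robot, and variables do not carry over. Pictures are saved under pics/ and viewed, on a budget of 10 in all, crops included, one or two more only if the job needs it, and the job is handed in when it is done.

```bash
mkdir -p pics; cat > h.py <<'E'
import numpy as np, cv2
from rig import bot
def world(s,T=None):
    z=s["z_map"]; v,u=np.mgrid[0:480,0:640]
    P=np.stack([(u-s["cx"])/s["fx"]*z,-(v-s["cy"])/s["fy"]*z,-z,np.ones_like(z)],-1)
    return (P@(s["T"] if T is None else T).T)[...,:3]
def save(n,im): cv2.imwrite("pics/"+n,cv2.cvtColor(im,cv2.COLOR_RGB2BGR))
E
python3 - <<'E'
from h import *
st=bot.get_state(); print({k:np.round(v,3) for k,v in st.items()}, bot.finger_overhang)
s=bot.snapshot("top"); save("top.png",s["image"]); np.savez("top.npz",**{k:s[k] for k in("image","z_map","fx","fy","cx","cy","T")})
print([k for k in s], np.round(s["T"],3), (s["z_map"]>0).mean())
for n in("plate","bridge","burner","cup","finial","tongs","rivet_dish","hammer"):
    print(n,[(round(d["p"],2),np.round(d["position"],3).tolist()) for d in bot.spot_in(n,s)])
E
```

```text
{'t': np.float64(0.0), 'joints': array([0.997, 0.259, 0.021, 1.334, 0.   , 1.418]), 'joint_vel': array([-0.002, -0.   ,  0.   ,  0.001,  0.001,  0.   ]), 'tau': array([ 1.0000e-03, -5.5565e+01,  3.4453e+01,  1.4000e-02, -0.0000e+00,
       -0.0000e+00]), 'tcp_pos': array([0.225, 0.502, 0.245]), 'tool_rot': array([ 0.691,  0.147,  0.692, -0.148]), 'force': array([-0.412, -0.926,  0.185]), 'torque': array([ 0.002, -0.028, -0.034]), 'grip_width': np.float64(0.086)} 0.014
['image', 'z_map', 'fx', 'fy', 'cx', 'cy', 'T', 'shot'] [[-0.023  0.99  -0.139  0.46 ]
 [-0.999 -0.028 -0.037 -0.015]
 [-0.04   0.138  0.99   1.004]
 [ 0.     0.     0.     1.   ]] 0.996005859375
plate [(0.79, [0.648, -0.361, 0.013]), (0.66, [0.582, -0.146, 0.013])]
bridge [(0.65, [0.58, 0.141, 0.038]), (0.65, [0.427, 0.24, 0.033])]
burner [(0.6, [0.764, -0.145, 0.085])]
cup [(0.58, [0.576, 0.432, 0.073])]
finial [(0.68, [0.703, 0.015, 0.044])]
tongs []
rivet_dish [(0.97, [0.389, -0.031, 0.013])]
hammer [(0.65, [0.785, 0.226, 0.024])]
```

View pics/top.png

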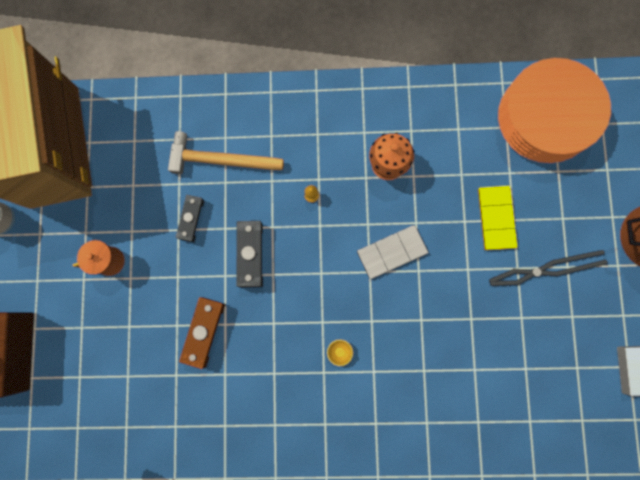

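The top view shows two candidates for each part:
- **Bridge-like:** large black at (248,253), small black at (190,218), brown at (202,333). The large black one is meant.
- **Plate-like:** grey steel at (393,252), yellow at (498,217). The steel one is meant.

I'll confirm both in a crop and measure them.

```bash
cat >> h.py <<'E'
def rect(W,mask):
    p=W[mask][:,:2].astype(np.float32); c,(a,b),t=cv2.minAreaRect(p*1000)
    if a<b: a,b,t=b,a,t+90
    return np.round(c,1),round(a,1),round(b,1),round((t+90)%180-90,2)  # long axis angle from world x
E
python3 - <<'E'
from h import *
s=dict(np.load("top.npz")); W=world(s); im=s["image"]
def sel(u0,u1,v0,v1,z0,z1):
    m=np.zeros((480,640),bool); m[v0:v1,u0:u1]=True
    return m&(W[...,2]>z0)&(W[...,2]<z1)
g=W[300:320,250:320,2]; print("tile z",np.median(g), np.std(g))
for nm,a in dict(plate=(350,440,215,290,.007,.02),yellow=(470,525,175,260,.007,.02),bridge=(228,270,210,300,.028,.06),small=(170,210,190,250,.015,.06),brown=(170,232,285,380,.02,.06)).items():
    m=sel(*a); print(nm,m.sum(),np.median(W[m][:,2]),rect(W,m),np.median(im[m],0), np.round(np.median(W[m],0),4))
save("crop.png",cv2.resize(im[180:380,160:540],None,fx=2,fy=2,interpolation=cv2.INTER_CUBIC))
E
```

```text
tile z 0.0004624717082488683 0.059916764502879735
plate 1978 0.012459209109856262 (array([ 594.8, -142. ]), 130.5, 85.0, -67.16) [188. 183. 171.] [ 0.5848 -0.1457  0.0125]
yellow 2008 0.012430016891697981 (array([ 649.9, -363.4]), 130.4, 65.2, 1.64) [208. 217.   0.] [ 0.649  -0.3631  0.0124]
bridge 1653 0.03679759111050929 (array([586.6, 146. ]), 133.4, 50.9, -0.32) [81. 84. 83.] [0.5842 0.1454 0.0368]
small 806 0.026216652885004743 (array([666.2, 271.6]), 94.0, 36.6, -13.76) [82. 84. 84.] [0.6646 0.2702 0.0262]
brown 1818 0.03676857317825177 (array([431. , 242.3]), 134.4, 51.5, -17.09) [132.  78.  37.] [0.4301 0.2401 0.0368]
```

View pics/crop.png

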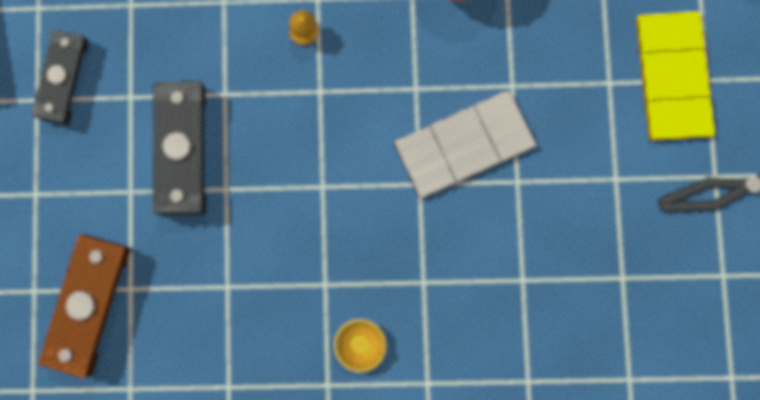

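Confirmed: the steel plate is at crop (466,145) and the large black bridge at crop (178,147). Next I'll refine the plate pose and work out the tool move. The plan is to straddle the plate loosely to straighten it, then push its end with two fingertips.

```bash
cat >> h.py <<'E'
from scipy.spatial.transform import Rotation as R
def tool():
    st=bot.get_state(); q=st["tool_rot"]; M=R.from_quat([q[1],q[2],q[3],q[0]]).as_matrix(); return st,M
def yaw(M): return np.arctan2(M[1,1],M[0,1])   # heading of tool y
def big(m):
    m=cv2.morphologyEx(m.astype(np.uint8),cv2.MORPH_OPEN,np.ones((5,5))); n,l,s,_=cv2.connectedComponentsWithStats(m)
    return l==1+np.argmax(s[1:,4])
def go(x,y,z,psi):  # normalised shift/turn to reach tcp xyz with tool y heading psi (mod pi)
    st,M=tool(); d=M.T@(np.array([x,y,z])-st["tcp_pos"]); dy=(psi-yaw(M)+np.pi/2)%np.pi-np.pi/2
    print("now",np.round(st["tcp_pos"],4),"yaw",round(yaw(M),4),"-> shift",np.round(d/.15,3),"turn",round(-dy/(np.pi/4),3), "F",np.round(st["force"],1),"w",round(float(st["grip_width"]),4),"t",st["t"])
E
python3 - <<'E'
from h import *
s=dict(np.load("top.npz")); W=world(s)
for nm,(u0,u1,v0,v1,z0,z1) in dict(plate=(350,440,215,290,.007,.02),bridge=(228,270,210,300,.028,.06)).items():
    m=np.zeros((480,640),bool); m[v0:v1,u0:u1]=True; m&=(W[...,2]>z0)&(W[...,2]<z1); m=big(m); print(nm,rect(W,m),np.round(W[m].mean(0),4))
_,M=tool(); print(np.round(M,3),yaw(M))
a=0.37
go(.584,-.146,.10,a)
E
```

```text
plate (array([ 585.2, -146.1]), 130.4, 64.1, -67.16) [ 0.585  -0.1464  0.0125]
bridge (array([586.6, 146.2]), 133.5, 50.2, -0.13) [0.5852 0.1458 0.0372]
[[-0.     0.408  0.913]
 [-0.     0.913 -0.408]
 [-1.    -0.    -0.   ]] 1.1500121701315402
now [0.2247 0.502  0.2452] yaw 1.15 -> shift [ 0.969 -2.964  3.951] turn 0.993 F [-0.  -0.5  0.3] w 0.085 t 0.45
```

```bash
R='[0,0,-0.74,0.98,0]'; true
python3 -m inch '[[[0,0,-0.74,0.98,0],[0,0,-0.74,0.98,0],[0,0,-0.74,0.98,0],[0,0,-0.74,0.98,0],[0,0,-0.74,0.98,0]]]'
python3 -m inch '[[[0,0,-0.74,0.98,0],[0,0,-0.74,0.98,0],[0,0,-0.74,0.98,0],[0,0,-0.74,0.98,0],[0,0,-0.74,0.98,0]]]'
python3 -m inch '[[[0,0,-0.74,0.98,0],[0,0,-0.74,0.98,0],[0,0,-0.74,0.98,0],[0,0,-0.74,0.98,0],[0,0,-0.74,0.98,0]]]'
python3 -m inch '[[[0,0,-0.74,0.98,0.95],[0,0,-0.74,0.98,0.95],[0,0,-0.74,0.98,0.95],[0,0,-0.74,0.98,0.95],[0,0,-0.74,0.98,0.95],[0,0,-0.74,0.98,0.95],[0,0,-0.74,0.98,0.95]]]'
python3 - <<'E'
from h import *
go(.585,-.1463,.10,.399)
st,M=tool(); s=bot.snapshot("wrist"); save("w1.png",s["image"])
T=np.eye(4); T[:3,:3]=M; T[:3,3]=st["tcp_pos"]; W=world(s,T@s["T_tool_cam"])
m=(W[...,2]>.007)&(W[...,2]<.02)&(np.hypot(W[...,0]-.585,W[...,1]+.146)<.09); print(m.sum())
if m.sum()>500: m=big(m); print(rect(W,m),np.round(W[m].mean(0),4))
E
```

```text
t: 1.08
tcp_pos: [0.3136, 0.3407, 0.2455]
tool_rot: [0.691, 0.148, 0.691, -0.148]
force: [0.0, -0.1, -0.8]
grip_width: 0.0857
t: 1.7
tcp_pos: [0.4021, 0.1803, 0.2452]
tool_rot: [0.691, 0.147, 0.692, -0.147]
force: [-0.4, 0.5, -0.2]
grip_width: 0.0856
t: 2.33
tcp_pos: [0.4909, 0.0197, 0.245]
tool_rot: [0.691, 0.147, 0.692, -0.147]
force: [-0.5, 0.2, -0.9]
grip_width: 0.0851
t: 3.2
tcp_pos: [0.5799, -0.142, 0.2458]
tool_rot: [0.591, 0.388, 0.591, -0.388]
force: [-0.5, 0.7, -0.6]
grip_width: 0.0852
now [ 0.5799 -0.142   0.2458] yaw 0.4081 -> shift [0.972 0.019 0.039] turn 0.012 F [-0.5  0.7 -0.6] w 0.0852 t 3.2
10019
(array([ 584.3, -147. ]), 129.9, 64.1, -67.15) [ 0.5831 -0.144   0.0128]
```

View pics/w1.png

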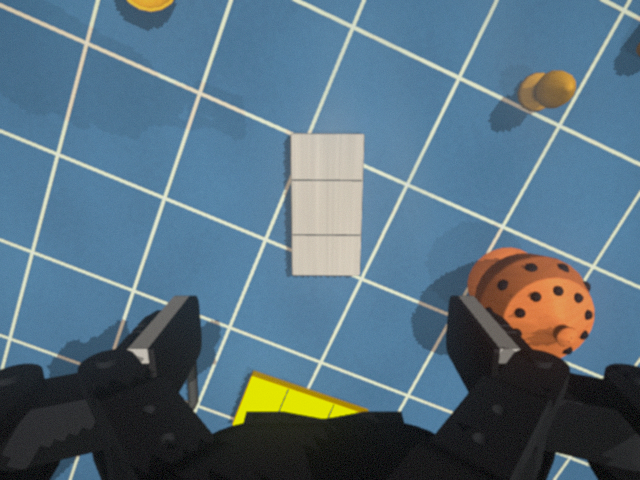

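The wrist view shows the plate at px (327,205), aligned with the jaws, and the burner clear of the right finger. I'll descend partway and measure how far the tips reach at the closures I'll use.

```bash
cat > tip.py <<'E'
from h import *
s=bot.snapshot("wrist"); W=world(s,s["T_tool_cam"]); ok=(s["z_map"]>0)
for sg in(-1,1):
    m=ok&(W[...,1]*sg>0)&(np.abs(W[...,1])<.07)&(np.abs(W[...,2])<.016)&(W[...,0]<.035)&(W[...,0]>-.03)
    if m.sum()>20: print("tool x tip",np.round(np.percentile(W[m][:,0],[90,98,100]),4),"y",np.round(np.percentile(W[m][:,1],[2,98]),4),"z",np.round(np.percentile(W[m][:,2],[2,98]),4),m.sum())
print(bot.get_state()["grip_width"])
E
python3 -m inch '[[[0.6,0.97,0.02,0.04,0.01],[0.6,0.97,0.02,0.04,0.01],[0.6,0.97,0.02,0.04,0.01],[0.6,0.97,0.02,0.04,0.01],[0.6,0.97,0.02,0.04,0.01],[0.6,0.97,0.02,0.04,0.01]]]'
python3 tip.py
python3 -m inch '[[[0.15,0,0,0,0],[0.15,0,0,0,0],[0.15,0,0,0,0],[0.15,0,0,0,0],[0.15,0,0,0,0]]]'
python3 tip.py; python3 -c "
from h import *
go(.5847,-.1465,.018,.399)"
```

```text
t: 4.0
tcp_pos: [0.5859, -0.148, 0.1014]
tool_rot: [0.59, 0.392, 0.588, -0.392]
force: [-0.0, 0.0, 0.5]
grip_width: 0.0345
tool x tip [0.0028 0.0084 0.0135] y [-0.0308 -0.0176] z [-0.0116  0.0103] 3148
tool x tip [0.0028 0.0084 0.0129] y [0.0163 0.0296] z [-0.0116  0.0102] 3144
0.033922768461612365
t: 4.68
tcp_pos: [0.5851, -0.1478, 0.0998]
tool_rot: [0.589, 0.392, 0.589, -0.392]
force: [-0.7, -0.2, 0.1]
grip_width: 0.0728
tool x tip [-0.0019  0.0028  0.0051] y [-0.0499 -0.0366] z [-0.0111  0.0101] 3425
tool x tip [-0.0019  0.0027  0.0054] y [0.0353 0.0486] z [-0.0111  0.0102] 3433
0.07256266164172327
now [ 0.5851 -0.1478  0.0997] yaw 0.396 -> shift [ 0.545  0.001 -0.009] turn -0.004 F [ 0.6 -0.6  0.1] w 0.0726 t 4.725
```

```bash

python3 -m inch '[[[0.15,0.2,0,-0.01,0],[0.15,0.4,0,-0.01,0],[0.15,0.5,0,-0.01,0],[0.15,0.55,0,-0.01,0],[0.15,0.58,0,-0.01,0],[0.15,0.59,0,-0.01,0],[0.15,0.59,0,-0.01,0],[0.15,0.59,0,-0.01,0]]]' 20
python3 -m inch '[[[0.19,0,0,0,0],[0.21,0,0,0,0],[0.21,0,0,0,0],[0.21,0,0,0,0]]]'
python3 -c "
from h import *
go(.5905,-.14,.0105,0.0)"; python3 tip.py
```

```text
t: 5.72
tcp_pos: [0.5848, -0.1465, 0.0117]
tool_rot: [0.589, 0.392, 0.588, -0.392]
force: [0.0, 0.2, 0.2]
grip_width: 0.0726
t: 6.22
tcp_pos: [0.5846, -0.1464, 0.0113]
tool_rot: [0.589, 0.392, 0.589, -0.392]
force: [0.2, 0.5, 0.2]
grip_width: 0.0677
now [ 0.5846 -0.1464  0.0113] yaw 0.396 -> shift [ 0.005  0.053 -0.024] turn 0.504 F [0.2 0.5 0.2] w 0.0677 t 6.225
tool x tip [0.0106 0.0113 0.0125] y [-0.0685 -0.0012] z [-0.0154  0.0147] 15648
tool x tip [0.0107 0.0114 0.0127] y [0.0013 0.0686] z [-0.0154  0.0146] 15628
0.06751055198114789
```

```bash

python3 -m inch '[[[0.22,0,0,0,0.08],[0.22,0,0,0,0.16],[0.22,0,0,0,0.24],[0.22,0,0,0,0.32],[0.22,0,0,0,0.4],[0.22,0,0,0,0.48],[0.22,0,0,0,0.54],[0.22,0,0,0,0.6],[0.22,0,0,0,0.66],[0.22,0,0,0,0.66],[0.22,0,0,0,0.66]]]'
cat > pl.py <<'E'
from h import *
import sys
x,y=map(float,sys.argv[1:3])
s=bot.snapshot("top"); W=world(s)
m=(W[...,2]>.007)&(W[...,2]<.018)&(np.hypot(W[...,0]-x,W[...,1]-y)<.085); m=cv2.morphologyEx(m.astype(np.uint8),cv2.MORPH_OPEN,np.ones((3,3)))>0; print("top",m.sum(),rect(W,m))
st,M=tool(); s=bot.snapshot("wrist"); save("w.png",s["image"])
T=np.eye(4); T[:3,:3]=M; T[:3,3]=st["tcp_pos"]; W=world(s,T@s["T_tool_cam"])
# visible straight plate edges in the wrist view
m=(W[...,2]>.008)&(W[...,2]<.016)&(np.hypot(W[...,0]-x,W[...,1]-y)<.085)&(s["image"].min(-1)>110); print("wrist",m.sum(), rect(W,big(m)) if m.sum()>300 else "")
E
python3 pl.py .585 -.146; python3 -c "
from h import *
go(.5905,-.14,.0105,0.0)"
```

```text
t: 7.65
tcp_pos: [0.5846, -0.1464, 0.0113]
tool_rot: [0.469, 0.529, 0.469, -0.529]
force: [1.0, 0.1, 0.5]
grip_width: 0.0667
top 361 (array([ 585.1, -100.4]), 62.8, 39.1, -1.73)
wrist 49666 (array([ 584.4, -102.7]), 64.3, 40.0, -0.24)
now [ 0.5846 -0.1464  0.0113] yaw -0.1217 -> shift [ 0.005  0.034 -0.047] turn -0.155 F [ 0.2 -0.8 -0.6] w 0.0669 t 7.75
```

View pics/w.png

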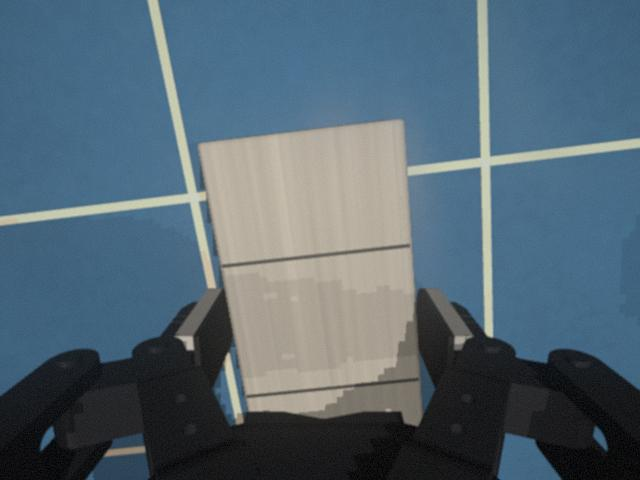

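The plate is square to the bridge now: about -0.2° by the wrist camera, with its front end at px (200–405,120–145). I'll open, lift, go behind the trailing end, and set the fingers for a two-point push.

```bash

python3 -m inch '[[[0.12,0,0,0,0],[0.12,0,0,0,0],[0.12,0,0,0,0],[0.12,-0.2,0,0,0],[0.12,-0.4,0,0,0],[0.12,-0.4,0,0,-0.155],[0.12,-0.4,0,0,-0.155],[0.12,-0.4,0,0,-0.155]]]'
python3 pl.py .585 -.146
python3 -c "
from h import *
go(.5855,-.235,.070,0.0)"
```

```text
t: 8.75
tcp_pos: [0.5843, -0.1463, 0.0709]
tool_rot: [-0.499, -0.501, -0.499, 0.501]
force: [0.8, -0.2, -0.3]
grip_width: 0.0752
top 461 (array([ 584.9, -103.4]), 62.5, 45.5, -2.08)
wrist 33324 (array([ 584.1, -147.6]), 129.8, 64.2, 89.68)
now [ 0.5843 -0.1463  0.0708] yaw -0.0022 -> shift [0.005 0.009 0.591] turn -0.003 F [-0.7 -0.1 -0.7] w 0.0755 t 8.85
```

```bash

python3 -m inch '[[[0.6,0,0.01,0.3,0],[0.6,0,0.01,0.6,0],[0.6,0,0.01,0.6,0],[0.6,0,0.01,0.6,0],[0.6,0.2,0.01,0.6,0],[0.6,0.3,0.01,0.6,0],[0.6,0.34,0.01,0.6,0],[0.6,0.35,0.01,0.6,0],[0.6,0.35,0.01,0.6,0],[0.6,0.35,0.01,0.6,0]]]'
python3 pl.py .585 -.146
python3 -c "
from h import *
go(.5855,-.1,.018,0.0)"
```

```text
t: 10.1
tcp_pos: [0.5863, -0.2366, 0.0195]
tool_rot: [0.5, 0.5, 0.499, -0.5]
force: [0.0, -0.6, 0.3]
grip_width: 0.034
top 1984 (array([ 584.5, -146.2]), 130.0, 64.4, -89.77)
wrist 48481 (array([ 583.8, -174.2]), 77.9, 64.5, 89.59)
now [ 0.5862 -0.2366  0.0193] yaw -0.0007 -> shift [ 0.008 -0.005 -0.91 ] turn -0.001 F [ 0.  -0.2 -0. ] w 0.034 t 10.2
```

```bash

python3 -m inch '[[[0.6,0.013,0,-0.05,0],[0.6,0.013,0,-0.1,0],[0.6,0.013,0,-0.17,0],[0.6,0.013,0,-0.25,0],[0.6,0.013,0,-0.33,0],[0.6,0.013,0,-0.42,0],[0.6,0.013,0,-0.51,0],[0.6,0.013,0,-0.6,0],[0.6,0.013,0,-0.7,0],[0.6,0.013,0,-0.8,0],[0.6,0.013,0,-0.88,0],[0.6,0.013,0,-0.9,0]]]'
python3 pl.py .585 -.026
python3 -c "
from h import *
go(.5865,0.0,.018,0.0)"
```

```text
t: 11.7
tcp_pos: [0.5861, -0.1005, 0.0169]
tool_rot: [0.5, 0.5, 0.5, -0.5]
force: [-0.3, -2.7, -1.2]
grip_width: 0.0339
top 1062 (array([584.7,  -4. ]), 88.9, 64.8, 88.89)
wrist 56122 (array([584. , -44.9]), 89.9, 64.6, -89.86)
now [ 0.5861 -0.1008  0.0169] yaw 0.0 -> shift [-0.007  0.002 -0.672] turn 0.0 F [ 0.3 -0.3 -0.2] w 0.034 t 11.8
```

View pics/w.png

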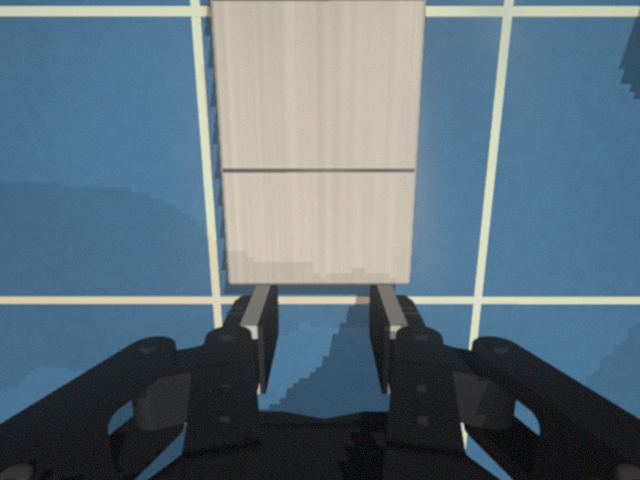

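The push is straight: near end at px y≈283, scribe line at y≈170, both level with the image rows. I'll keep pushing into the passage and stop short of the target to check.

```bash

python3 -m inch '[[[0.6,0,0.003,-0.05,0],[0.6,0,0.005,-0.11,0],[0.6,0,0.005,-0.19,0],[0.6,0,0.005,-0.28,0],[0.6,0,0.005,-0.37,0],[0.6,0,0.005,-0.46,0],[0.6,0,0.005,-0.55,0],[0.6,0,0.005,-0.64,0],[0.6,0,0.005,-0.74,0],[0.6,0,0.005,-0.84,0],[0.6,0,0.005,-0.94,0],[0.6,0,0.005,-0.96,0]]]'
cat > chk.py <<'E'
from h import *
st,M=tool(); s=bot.snapshot("wrist"); save("w2.png",s["image"])
Tc=s["T_tool_cam"]; print("cam in tool",np.round(Tc[:3,3],3))
T=np.eye(4); T[:3,:3]=M; T[:3,3]=st["tcp_pos"]; W=world(s,T@Tc)
for nm,W,im in(("wrist",W,s["image"]),):
    m=(W[...,2]>.008)&(W[...,2]<.016)&(abs(W[...,0]-.585)<.045)&(W[...,1]<.12)&(W[...,1]>-.1)&(im.min(-1)>110); print(nm,"plate near",rect(W,big(m)),"z",np.median(W[m][:,2]))
    b=(W[...,2]>.030)&(W[...,2]<.040)&(abs(W[...,0]-.585)<.08)&(W[...,1]>.1)&(W[...,1]<.2)
    if b.sum()>100: print(nm,"bridge",rect(W,big(b)))
s=bot.snapshot("top"); W=world(s); save("t2.png",cv2.resize(s["image"][180:330,190:390],None,fx=4,fy=4,interpolation=cv2.INTER_CUBIC))
b=(W[...,2]>.028)&(W[...,2]<.06)&(abs(W[...,0]-.585)<.08)&(W[...,1]>.118)&(W[...,1]<.2); print("top bridge",rect(W,big(b)))
for lo,hi in((.165,.25),(-.05,.12)):
    m=(W[...,2]>.007)&(W[...,2]<.017)&(abs(W[...,0]-.585)<.045)&(W[...,1]>lo)&(W[...,1]<hi)
    if m.sum()>60: print("top plate",m.sum(),rect(W,big(m)))
go(.5865,.0698,.018,0.0)
E
python3 chk.py
```

```text
t: 13.3
tcp_pos: [0.5868, 0.0437, 0.0168]
tool_rot: [0.5, 0.5, 0.5, -0.5]
force: [-0.4, -5.5, 1.5]
grip_width: 0.0344
cam in tool [-0.13  -0.    -0.064]
wrist plate near (array([584.5,  86.7]), 66.4, 64.4, -89.98) z 0.012855774566578465
wrist bridge (array([586. , 128.7]), 134.7, 18.7, -0.38)Traceback (most recent call last):
  File "chk.py", line 10, in <module>
    b=(W[...,2]>.028)&(W[...,2]<.06)&(abs(W[...,0]-.585)<.08)&(W[...,1]>.118)&(W[...,1]<.2); print("top bridge",rect(W,big(b)))
                                                                                                                       ~~~^^^
  File "h.py", line 18, in big
    return l==1+np.argmax(s[1:,4])
                ~~~~~~~~~^^^^^^^^^
    return _wrapfunc(a, 'argmax', axis=axis, out=out, **kwds)
    return bound(*args, **kwds)
ValueError: attempt to get argmax of an empty sequence
```

View pics/w2.png

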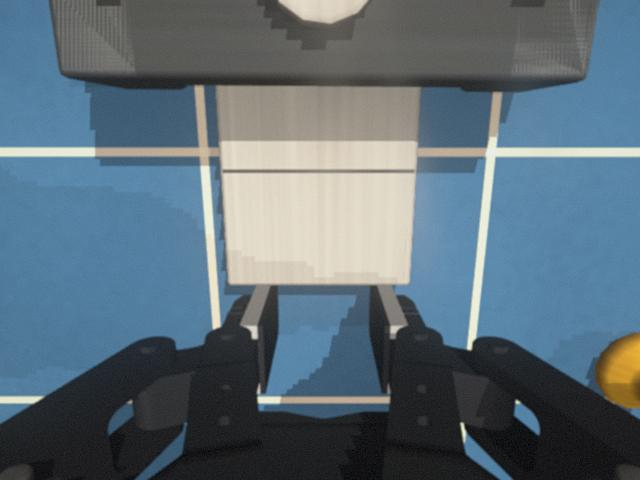

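The plate is centred between the legs, with its near edge (y 53.5 mm) 66 mm short of the bridge face and 40 mm wanted. Two estimates agree on about 26 mm left, so I'll push 24.5 mm, then back off and check.

```bash

python3 -m inch '[[[0.6,0,0,-0.04,0],[0.6,0,0,-0.09,0],[0.6,0,0,-0.13,0],[0.6,0,0,-0.155,0],[0.6,0,0,-0.163,0],[0.6,0,0,-0.163,0],[0.6,0,0,-0.163,0]]]'
python3 -m inch '[[[0.6,0,0,0.05,0],[0.6,0,0,0.15,0],[0.6,-0.1,0,0.25,0],[0.6,-0.4,0,0.4,0],[0.6,-0.8,0,0.5,0],[0.6,-0.8,0,0.6,0],[0.6,-0.8,0,0.6,0],[0.6,-0.8,0,0.6,0]]]'
sed -i 's/print("top bridge",rect(W,big(b)))/print("top bridge",b.sum(), rect(W,big(b)) if b.sum()>300 else "")/' chk.py; python3 chk.py
```

```text
t: 14.28
tcp_pos: [0.587, 0.0673, 0.017]
tool_rot: [0.5, 0.5, 0.5, -0.5]
force: [0.2, 0.4, -0.3]
grip_width: 0.0343
t: 15.28
tcp_pos: [0.5861, -0.023, 0.1358]
tool_rot: [-0.499, -0.5, -0.5, 0.501]
force: [-0.9, 0.4, -0.1]
grip_width: 0.0342
cam in tool [-0.13  -0.    -0.064]
wrist plate near (array([584.6,  93.7]), 64.1, 31.3, -0.35) z 0.012927535165552506
top bridge 1463 (array([586.8, 146.3]), 133.3, 50.0, -0.27)
top plate 489 (array([585. , 192.7]), 63.5, 32.8, -0.18)
top plate 90 (array([606.7, 111.4]), 19.4, 15.1, 1.45)
now [ 0.5863 -0.0225  0.1358] yaw -0.0003 -> shift [ 0.785  0.003 -0.615] turn -0.0 F [ 0.4 -0.9 -0.4] w 0.0343 t 15.375
```

View pics/w2.png

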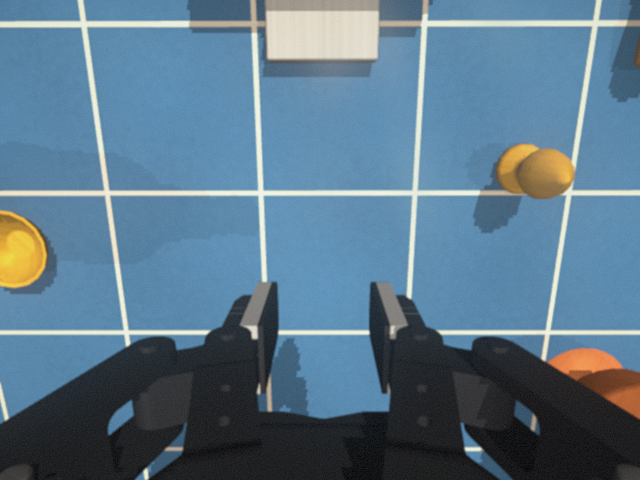

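By this measure the plate is centred to within about 2 mm (it needs 2 to 2.5 mm more), and square. I'll put the wrist camera right over the bridge to see both ends in one view.

```bash

python3 -m inch '[[[0.6,-0.4,0,0,0],[0.6,-0.4,0,-0.3,0],[0.6,-0.4,0,-0.7,0],[0.6,-0.4,0,-0.7,0],[0.6,-0.4,0,-0.7,0],[0.6,-0.4,0,-0.7,0]]]'
cat > fin.py <<'E'
from h import *
st,M=tool(); s=bot.snapshot("wrist"); save("w3.png",s["image"])
T=np.eye(4); T[:3,:3]=M; T[:3,3]=st["tcp_pos"]; W=world(s,T@s["T_tool_cam"]); print("tcp",st["tcp_pos"],"cam",np.round((T@s["T_tool_cam"])[:3,3],3))
br=abs(W[...,0]-.585)<.045
b=(W[...,2]>.028)&(W[...,2]<.040)&(abs(W[...,0]-.585)<.08)&(abs(W[...,1]-.146)<.04); print("bridge",rect(W,big(b)))
p=(W[...,2]>.008)&(W[...,2]<.017)&br&(s["image"].min(-1)>60)
for n,q in(("near",p&(W[...,1]<.13)&(W[...,1]>.06)),("far",p&(W[...,1]>.16)&(W[...,1]<.23))):
    if q.sum()>200: print(n,rect(W,big(q)), np.round(np.percentile(W[big(q)][:,1],[1,99]),4))
E
python3 fin.py
```

```text
t: 16.12
tcp_pos: [0.5869, 0.0813, 0.1964]
tool_rot: [-0.5, -0.5, -0.5, 0.501]
force: [0.1, -0.4, -0.9]
grip_width: 0.034
tcp [0.58690878 0.08131573 0.19641113] cam [0.587 0.146 0.326]
bridge (array([586.2, 144.8]), 134.3, 50.1, -0.24)
near (array([584.5,  98.4]), 64.2, 39.2, -0.02) [0.0791 0.1178]
far (array([584.6, 190.1]), 64.0, 36.4, -0.1) [0.1721 0.2078]
```

View pics/w3.png

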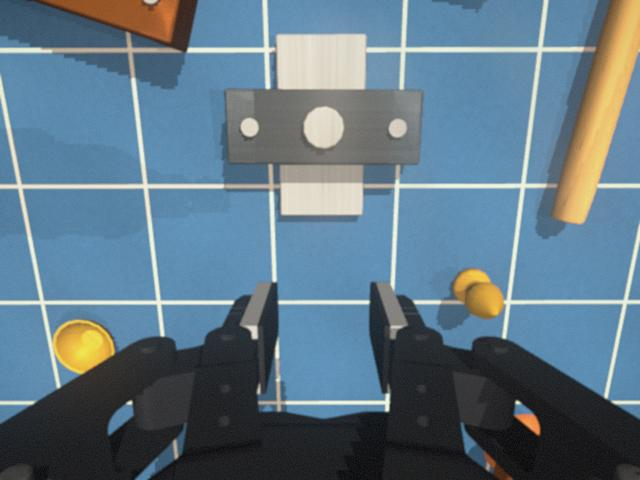

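Both ends are in view: the far end at px y≈35 and the near end at y≈214, with the bridge from 90 to 163. The plate needs about +1.25 mm by the wrist camera and +2.2 mm by the top camera, so I'll nudge it 1.7 mm by retracing the commanded pose.

```bash

python3 -m inch '[[[0.6,0,0,0.3,0],[0.6,0.2,0,0.5,0],[0.6,0.5,0,0.5,0],[0.6,0.8,0,0.5,0],[0.6,0.8,0,0.5,0],[0.6,0.8,0,0.5,0]]]'
python3 -m inch '[[[0.6,0.2,0,0,0],[0.6,0.35,0,0,0],[0.6,0.4,0,0,0],[0.6,0.4,0,-0.1,0],[0.6,0.4,0,-0.2,0],[0.6,0.4,0,-0.3,0],[0.6,0.4,0,-0.37,0],[0.6,0.4,0,-0.395,0],[0.6,0.4,0,-0.405,0],[0.6,0.4,0,-0.411,0],[0.6,0.4,0,-0.411,0],[0.6,0.4,0,-0.411,0]]]'
python3 -m inch '[[[0.6,0,0,0.05,0],[0.6,0,0,0.15,0],[0.6,-0.1,0,0.25,0],[0.6,-0.4,0,0.4,0],[0.6,-0.8,0,0.5,0],[0.6,-0.8,0,0.6,0],[0.6,-0.8,0,0.6,0],[0.6,-0.8,0,0.6,0]]]'
python3 -m inch '[[[0.6,-0.4,0,0,0],[0.6,-0.4,0,-0.3,0],[0.6,-0.4,0,-0.7,0],[0.6,-0.4,0,-0.7,0],[0.6,-0.4,0,-0.7,0],[0.6,-0.4,0,-0.7,0],[0.6,-0.4,0,-0.7,0]]]'
python3 fin.py; python3 fin.py
```

```text
t: 16.92
tcp_pos: [0.5877, 0.0065, 0.0784]
tool_rot: [0.5, 0.501, 0.499, -0.5]
force: [0.1, -0.1, 1.2]
grip_width: 0.0341
t: 18.42
tcp_pos: [0.587, 0.068, 0.0169]
tool_rot: [-0.5, -0.5, -0.499, 0.501]
force: [-1.0, -5.0, 2.9]
grip_width: 0.0343
t: 19.42
tcp_pos: [0.5861, -0.0212, 0.1358]
tool_rot: [-0.499, -0.5, -0.5, 0.501]
force: [-0.4, -0.5, -0.2]
grip_width: 0.0343
t: 20.3
tcp_pos: [0.587, 0.0827, 0.1966]
tool_rot: [-0.499, -0.5, -0.5, 0.501]
force: [0.1, 0.5, -0.0]
grip_width: 0.0345
tcp [0.58696346 0.08274173 0.19661553] cam [0.587 0.147 0.326]
bridge (array([586.3, 144.9]), 134.0, 50.1, -0.76)
near (array([584.6,  98.1]), 64.1, 39.5, -0.22) [0.0791 0.1177]
far (array([584.7, 189.9]), 64.1, 36.8, -0.32) [0.1721 0.2079]
tcp [0.58699537 0.08281816 0.19671979] cam [0.587 0.147 0.326]
bridge (array([586.2, 144.8]), 134.1, 50.1, -0.68)
near (array([584.7,  98.2]), 64.1, 39.3, -0.3) [0.0789 0.1172]
far (array([584.6, 190. ]), 64.1, 37.0, -0.07) [0.1721 0.2081]
```

The near edge hasn't moved: 5 N wasn't enough to break friction. Same approach again, 1.65 mm further.

```bash

python3 -m inch '[[[0.6,0,0,0.3,0],[0.6,0.2,0,0.5,0],[0.6,0.5,0,0.5,0],[0.6,0.8,0,0.5,0],[0.6,0.8,0,0.5,0],[0.6,0.8,0,0.5,0]]]'
python3 -m inch '[[[0.6,0.2,0,0,0],[0.6,0.35,0,0,0],[0.6,0.4,0,0,0],[0.6,0.4,0,-0.1,0],[0.6,0.4,0,-0.2,0],[0.6,0.4,0,-0.3,0],[0.6,0.4,0,-0.37,0],[0.6,0.4,0,-0.395,0],[0.6,0.4,0,-0.405,0],[0.6,0.4,0,-0.411,0],[0.6,0.4,0,-0.411,0],[0.6,0.4,0,-0.411,0]]]'
python3 -m inch '[[[0.6,0,0,0.05,0],[0.6,0,0,0.15,0],[0.6,-0.1,0,0.25,0],[0.6,-0.4,0,0.4,0],[0.6,-0.8,0,0.5,0],[0.6,-0.8,0,0.6,0],[0.6,-0.8,0,0.6,0],[0.6,-0.8,0,0.6,0]]]'
python3 -m inch '[[[0.6,-0.4,0,0,0],[0.6,-0.4,0,-0.3,0],[0.6,-0.4,0,-0.7,0],[0.6,-0.4,0,-0.7,0],[0.6,-0.4,0,-0.7,0],[0.6,-0.4,0,-0.7,0],[0.6,-0.4,0,-0.7,0]]]'
python3 fin.py; python3 fin.py
```

```text
t: 21.15
tcp_pos: [0.5877, 0.0084, 0.0784]
tool_rot: [0.5, 0.501, 0.499, -0.5]
force: [0.7, 0.3, 0.1]
grip_width: 0.0339
t: 22.65
tcp_pos: [0.5871, 0.0694, 0.017]
tool_rot: [-0.5, -0.5, -0.499, 0.501]
force: [-0.5, -5.7, 4.1]
grip_width: 0.0341
t: 23.65
tcp_pos: [0.5861, -0.0196, 0.1358]
tool_rot: [-0.499, -0.5, -0.5, 0.501]
force: [-0.3, -0.0, -0.2]
grip_width: 0.0338
t: 24.52
tcp_pos: [0.587, 0.0844, 0.1966]
tool_rot: [-0.499, -0.5, -0.5, 0.501]
force: [-0.1, -0.1, 0.3]
grip_width: 0.0342
tcp [0.58699585 0.08438507 0.19660201] cam [0.587 0.149 0.326]
bridge (array([586.2, 144.8]), 134.3, 49.6, -0.09)
near (array([584.7,  98.8]), 63.9, 37.1, -0.4) [0.0805 0.1171]
far (array([584.7, 190.8]), 64.0, 38.5, -0.01) [0.1718 0.2097]
tcp [0.58699603 0.08445582 0.19671513] cam [0.587 0.149 0.326]
bridge (array([586.4, 144.9]), 134.7, 49.7, -0.07)
near (array([584.9,  98.8]), 64.1, 37.1, -0.11) [0.0806 0.1172]
far (array([584.7, 190.9]), 64.1, 38.3, -0.12) [0.1719 0.2098]
```

Wrist check: plate centre 145.2 mm, bridge centre 144.9 mm, square to about 0.2°. I'll move the arm clear and check from the top camera.

```bash

python3 -m inch '[[[0.6,-0.2,0,0.4,0],[0.6,-0.2,0,0.8,0],[0.6,-0.2,0,1,0],[0.6,-0.2,0,1,0],[0.6,-0.2,0,1,0],[0.6,-0.2,0,1,0]]]'
python3 - <<'E'
from h import *
s=bot.snapshot("top"); W=world(s); save("end.png",s["image"])
b=(W[...,2]>.028)&(W[...,2]<.06)&(abs(W[...,0]-.585)<.08)&(abs(W[...,1]-.146)<.04); print("bridge",rect(W,big(b)))
for lo,hi in((.165,.25),(.05,.125)):
    m=(W[...,2]>.007)&(W[...,2]<.017)&(abs(W[...,0]-.585)<.045)&(W[...,1]>lo)&(W[...,1]<hi); print("plate",m.sum(),rect(W,big(m)))
for n in("burner","cup","finial","rivet_dish","hammer"):
    print(n,[np.round(d["position"],3).tolist() for d in bot.spot_in(n,s)][:1])
E
```

```text
t: 25.38
tcp_pos: [0.5868, -0.0637, 0.2269]
tool_rot: [0.5, 0.5, 0.5, -0.5]
force: [0.0, 0.3, -0.8]
grip_width: 0.0344
bridge (array([586.6, 146.2]), 133.9, 50.4, -0.03)
plate 519 (array([585. , 193.8]), 64.0, 34.3, 0.2)
plate 615 (array([584.8, 101.4]), 63.0, 40.1, -0.53)
burner []
cup [[0.578, 0.429, 0.074]]
finial []
rivet_dish []
hammer [[0.789, 0.226, 0.025]]
```

View pics/end.png

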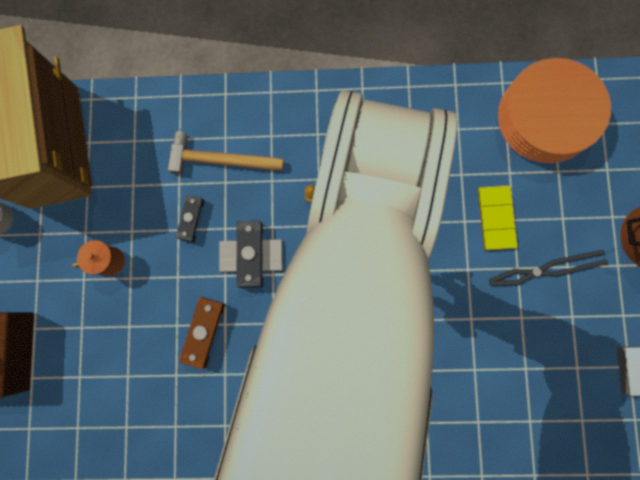

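The top camera puts the plate centre (edges at 81.4 and 211.0 mm) and the bridge centre both at y = 146.2 mm. The plate shows on both sides of the bridge at px (228,256) and (273,256), and the things in view look unmoved.

```bash
python3 -c "
from rig import bot
print(bot.job_done())"
```

```text
the job is handed in; nothing more can be done
None
```

The steel plate now lies square under the large black bridge, between its legs, sticking out about 40 mm on each side. I handed the job in at about 25.5 s with the arm clear.

**What I did:** I turned the plate square with the open jaws loosely around it, without gripping. Then I pushed it in by its end with two fingertips. It was slid flat on the tiles throughout; I never gripped or lifted it.

**Last checks:**

| Check | Plate centre y | Bridge centre y |
|---|---|---|
| Top camera | 146.2 mm | 146.2 mm |
| Wrist camera | 145.2 mm | 144.9 mm |

- **Square and centred:** the plate is square to within about 0.5°, and sits about 1.7 mm to one side between the legs, with roughly 11 mm or more clear each side.
- **Forces:** the readings at the end of each move stayed under about 8 N.

**What failed or disagreed:**
- The first nudge at the end did not move the plate, so I repeated it 1.65 mm further.
- Before that nudge the two cameras disagreed by about 1 mm on how far the plate still had to go, so I aimed between them.
- In the final top picture the arm hid the burner and rivet dish and partly hid the finial, so I could not recheck them there. I saw the burner, dish and finial standing in the wrist view taken before the last nudges. The tools never touched them as far as I could see.

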